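Carry the box of loose beads to the work stand

TASK

Bring the open black lacquer box that holds the two white beads to the low wooden work stand and set it down gently, upright, in the middle of the stand's top. Carry it level so that both beads stay in the box, then let it go.

Things in the scene. Friction and masses are not known exactly. Their poses are not given: they have to be found in the camera images.
- box_mid (a point): Centre, half-way up, of the open black lacquer box with red rim that holds two loose white beads. Outside 120 long (its x) x 56 wide (its y) x 46 mm high (z up), walls and floor 5 mm; loose, 0.15 to 0.27 kg filled, on the table (z = 0), so this point is 23 mm above its support. Grip it across its width at the middle. A same-size box with gold rim and green beads is not wanted.
- stand_top (a point): Centre of the top face of the low, fixed wooden work stand: a square stool-like block, top 150 x 150 mm, 60 mm above the table, free of other things; x and y run along its sides, z up.
- bead0_center (a point): Centre of one white ceramic bead, a 26 mm ball of about 22 g, rolling freely on the floor of the red-rimmed box.
- bead1_center (a point): Centre of the other white ceramic bead, the same 26 mm ball, in the same box.
Things that resemble listed ones, but are neither listed nor needed, are in the scene too. Of the things that look like the part that bears stand_top, the larger one is meant.

How it is judged:
On the way:
1. the box is lifted clear of the table with both beads in it (height (world z) of box_mid above 0.06 m and x of bead0_center in the frame of box_mid between -0.055 and 0.055 m and y of bead0_center in the frame of box_mid between -0.025 and 0.025 m and z of bead0_center in the frame of box_mid between -0.023 and 0.023 m and x of bead1_center in the frame of box_mid between -0.055 and 0.055 m and y of bead1_center in the frame of box_mid between -0.025 and 0.025 m and z of bead1_center in the frame of box_mid between -0.023 and 0.023 m), for 0.2 s.
At the end, for the whole second after the job is handed in: The red-rimmed box stands upright (within 10 degrees) and at rest on the work stand, its centre within 25 mm of the middle of the top along each of the stand's sides, at any yaw, with both white beads inside it (x of box_mid in the frame of stand_top between -0.025 and 0.025 m and y of box_mid in the frame of stand_top between -0.025 and 0.025 m and z of box_mid in the frame of stand_top between 0.015 and 0.031 m and angle between box_mid's own z axis and vertical below 0.17 rad and linear speed of box below 0.03 m/s and x of bead0_center in the frame of box_mid between -0.055 and 0.055 m and y of bead0_center in the frame of box_mid between -0.025 and 0.025 m and z of bead0_center in the frame of box_mid between -0.023 and 0.023 m and x of bead1_center in the frame of box_mid between -0.055 and 0.055 m and y of bead1_center in the frame of box_mid between -0.025 and 0.025 m and z of bead1_center in the frame of box_mid between -0.023 and 0.023 m); the robot touches nothing.
It fails at once if a white bead leaves the box (not (x of bead0_center in the frame of box_mid between -0.055 and 0.055 m and y of bead0_center in the frame of box_mid between -0.025 and 0.025 m and z of bead0_center in the frame of box_mid between -0.023 and 0.023 m and x of bead1_center in the frame of box_mid between -0.055 and 0.055 m and y of bead1_center in the frame of box_mid between -0.025 and 0.025 m and z of bead1_center in the frame of box_mid between -0.023 and 0.023 m)).
It fails at once if the box is tipped more than 20 degrees from level (angle between box_mid's own z axis and vertical above 0.35 rad).
It fails at once if the box is dropped: let go while more than 20 mm above the stand's top (height (world z) of box_mid above 0.103 m and contact force between the fingers and box below 0.05 N).
It also fails if it takes over 42 s, if anything falls off the work surface, if the arm or the gripper's body presses on something with over 40 N, if the wrist force passes 120 N, or if a joint passes its speed limit or range.

ROBOT

A 6-joint arm with a two-finger parallel gripper is mounted at the origin on the work surface. World frame = base frame: x ahead of the robot, y to its left, z up, the work surface at z = 0. Lengths are in m, angles in rad, forces in N, time in s.
With the tool pointing down it reaches from about 0.375 to 0.9 m from the base axis. Payload 3.1 kg.
Tool frame: the origin (TCP) lies midway between the tips of the shut fingers; the grasp point (between the pads) lies 19 mm behind it; z points along the fingers, y is the line along which they close (so a half turn about z gives the same grasp; the last joint's range is limited). The gripper opens to 85 mm and grips with 20 to 120 N. Pads are 22 mm wide; open, the fingers measure 114 mm over their backs; the gripper's body (76 mm by 85 mm) begins 54 mm behind the grasp point. The pads swing forward as they close: fully open they stand 13 mm farther back than shut.
Start: joints at [-1.45, 0.527, 1.433, -0, 1.181, -0.178], TCP at [0.185, -0.597, 0.21] pointing down, gripper open.
Joint ranges: [-3.08, 3.08], [-0.75, 2.2], [0.22, 2.44], [-1.43, 4.57], [0, 2.65], [-2.85, 2.85]. Speed limits (rad/s): [2.79, 2.79, 3.14, 3.14, 3.14, 3.14].

INTERFACE

Orientations are given as a unit quaternion [x, y, z, w].
In Python, from station import manip gives the robot as it stands. The module is installed in compiled form; this text tells all that it offers.
- The arm moves only by the tool apply_moves, never from a script. Its arguments are lists of equal length, an entry for each row: "claw": the gripper's target within -1 to 1 (fully open at 1, half-way at 0, shut at -1); "travel": the shift along the tool's x, y, z scaled (see below), a list of three; "turn": the turn, a rotation vector about the tool's x, y, z scaled (see below), a list of three. In form: {"claw": [claw, ...], "travel": [[dx, dy, dz], ...], "turn": [[rx, ry, rz], ...]}. A call has 1 to 5 rows; each row is the pose to reach, as a shift and turn from the pose commanded when the call began, along the tool's axes at that moment, turning the shorter way round; what a row does not reach only later rows make up. The controller multiplies each number of a shift by 800 mm and each number of a turn by 180 degrees. A row lasts 1/12 s, in which the tool goes at most 41.7 mm and 7.16 degrees, less where a joint would pass 70% of its speed; a pose out of reach is approached as far as the arm can. A call with a number of a shift or a turn outside -1 to 1 is refused whole. A call with a gripper value outside its range is refused whole. The fingers move at their own pace and stop on an object; "newtons" is the grip in N (left out, the last holds). Time passes only in rows, so rows that repeat a pose let the fingers close. It gives the time, the measured TCP pose, the force, the opening and the grip force at its end, in the units of the state.
- manip.sense(): the state, without advancing time (a new reading comes with each control period).
- manip.snapshot(name): name is "scene" or "top"; returns a dict with "pixels" (400x640x3 uint8, red, green, blue), "depth" (400x640 float32, m along the optical axis (not along the pixel's ray), 0 where there is no reading), "intrinsics" (3x3 intrinsics, pixels), "k1" (the pictures are not rectified: a ray, as slopes to the right and down, at radius r is drawn at 1 + k1 r^2 times it, then the intrinsics apply), "R" (3x3) and "t" (3): a world point X has camera coordinates R X + t. Camera axes: x right, y down, z forward; pixel columns grow to the right and rows downward; lengths in m; the calibration is good to about 2 mm. A picture is of the moment at which its call begins.
- manip.sign_off(): hands the job in; it is judged then, once.
The state is a dict: "t": time; "q": joint angles; "qd": joint speeds; "tau": joint torques, N m; "tcp_pos": TCP position; "tool_rot": TCP orientation; "force": force on the tool from outside, world axes, zero at the start; "ft_torque": the same for the moment, N m; "finger_gap": opening from 0.0 (shut) to 1.0 (fully open); "gripper_force": force on a finger pad.
Only numpy, scipy, OpenCV 4.12 (cv2) and the standard library are available. Lean on these libraries where they do the work, as an engineer would, in place of code of your own. Each camera call takes 0.05 s, during which the arm holds its last target. There are 200 camera calls.

## Working session

There is one attempt and no reset: what is moved stays moved. The work goes in short steps, Python scripts to look and compute and a tool call to move; the robot and the scene stay as the last step left them, time stands still between calls to the robot, and variables do not carry over. Pictures are saved under pics/ and viewed, at most 10 in all, crops included, and the job is handed in when it is done.

Besides the shell and the picture viewer there is one more tool, called after "Request:" as name(argument=value, ...) on one line, values as JSON. apply_moves: Moves the arm, as the interface text tells. Shifts and turns lie within -1 to 1; 1 stands for 800 mm of shift or 180 degrees of turn. Its arguments: {"type":"object","properties":{"claw":{"type":"array","items":{"type":"number"}},"travel":{"type":"array","items":{"type":"array","items":{"type":"number"}}},"turn":{"type":"array","items":{"type":"array","items":{"type":"number"}}},"newtons":{"type":"number"}},"required":["claw","travel","turn"]}

```bash
mkdir -p pics
cat > h.py <<'E'
import numpy as np, cv2
from station import manip
def snap(n):
    s=manip.snapshot(n); np.savez('/tmp/'+n+'.npz',**s); return s
def load(n): return dict(np.load('/tmp/'+n+'.npz'))
def ray(s,uv):
    uv=np.atleast_2d(np.array(uv,float)); K=np.array(s['intrinsics'])
    d=cv2.undistortPoints(uv[:,None],K,np.array([float(s['k1']),0,0,0]))[:,0]
    d=np.c_[d,np.ones(len(d))]; return -s['R'].T@s['t'], d@s['R']
def onz(s,uv,z):
    o,d=ray(s,uv); return o+d*((z-o[2])/d[:,2])[:,None]
def ptd(s,uv):
    o,d=ray(s,uv); uv=np.atleast_2d(uv); return o+d*s['depth'][uv[:,1].astype(int),uv[:,0].astype(int)][:,None]
E
python3 - <<'E'
from h import *
for n in('scene','top'):
    s=snap(n); cv2.imwrite(f'pics/{n}0.png',s['pixels'][...,::-1]); print(n,s['k1'],-s['R'].T@s['t'])
print(manip.sense())
E
```

```text
scene -0.02109737452737505 [ 0.90176113 -0.52474712  0.78704759]
top 0.03924924164296631 [0.24669706 0.01206159 1.25232331]
{'t': 0.1, 'q': array([-1.44949265e+00,  5.28380401e-01,  1.43378560e+00,  6.57006481e-06,
        1.18138731e+00, -1.78525002e-01]), 'qd': array([-0.0011383 , -0.00174388, -0.0017036 , -0.00030805, -0.00011264,
       -0.00095134]), 'tau': array([-5.81956956e-04, -4.43305814e+01, -1.78586072e+01, -3.17192716e-04,
        3.90902103e-03,  4.23816118e-06]), 'tcp_pos': array([ 0.18452856, -0.59642014,  0.20912345]), 'tool_rot': array([ 9.88783587e-01,  1.49352124e-01,  3.10806325e-05, -9.79839795e-04]), 'force': array([ 0.2247061 , -0.37321405,  0.35986882]), 'ft_torque': array([-0.02440837,  0.02945795,  0.02413308]), 'gripper_force': 0.0, 'finger_gap': 0.9993085272049863}
```

View pics/scene0.png

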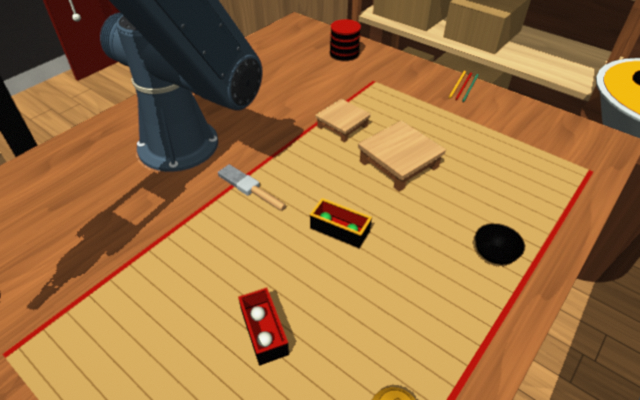

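View pics/top0.png

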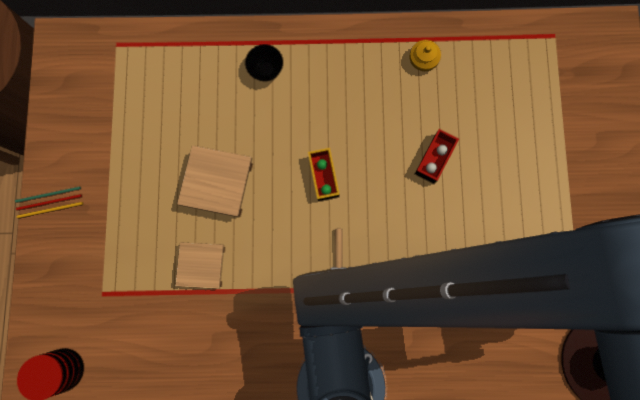

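Scene view: the wanted red-rimmed box with white beads is at scene (263,325) / top (437,157). Its look-alike, with gold rim and green beads, is at scene (340,222) / top (324,174). The large stand is at scene (402,150) / top (215,181), and the small one that isn't wanted is at scene (343,117) / top (200,266). Next I measure the box and the large stand, and take one close crop to check.

Run:
```python
from h import *
T=load('top');S=load('scene')
def cloud(s,x0,x1,y0,y1):
    u,v=np.meshgrid(np.arange(x0,x1),np.arange(y0,y1)); uv=np.c_[u.ravel(),v.ravel()]
    ok=s['depth'][uv[:,1],uv[:,0]]>0; uv=uv[ok]; return uv,ptd(s,uv)
def rect(P):
    r=cv2.minAreaRect((P[:,:2]*1000).astype(np.float32)); return np.round(np.array(r[0])),np.round(r[1]),round(r[2],1)
for nm,(a,b) in dict(box=((T,(405,470,120,195)),(S,(225,300,275,370))),stand=((T,(165,262,135,225)),(S,(350,450,112,192)))).items():
    lo,hi=(0.036,0.056) if nm=='box' else (0.05,0.07)
    for s,w in (a,b):
        uv,P=cloud(s,*w); m=(P[:,2]>lo)&(P[:,2]<hi); print(nm,m.sum(),'z med',np.median(P[m,2]),rect(P[m]), 'pix rect',cv2.minAreaRect(uv[m].astype(np.float32)))
# colour mask, top: red-rim box red+white; rim outline plane z=.046
im=T['pixels'].astype(int)
m=np.zeros((400,640),np.uint8); w=(slice(115,200),slice(400,475))
R,G,B=im[w][...,0],im[w][...,1],im[w][...,2]
m[w]=((R-G>70)&(G<70)&(B<70))*255
c=max(cv2.findContours(m,cv2.RETR_EXTERNAL,cv2.CHAIN_APPROX_NONE)[0],key=cv2.contourArea)[:,0]
print('red rim',rect(onz(T,c,.046)))
cv2.imwrite('pics/crop.png',np.hstack([cv2.resize(T['pixels'][110:200,395:485,::-1],(400,400)),cv2.resize(S['pixels'][280:370,215:305,::-1],(400,400))]))
```

```text
box 358 z med 0.04500249808583057 (array([ 547., -249.]), array([ 56., 121.]), 60.8) pix rect ((437.5453796386719, 155.09521484375), (23.073802947998047, 48.341094970703125), 27.645973205566406)
box 761 z med 0.04664017290494604 (array([ 550., -250.]), array([ 57., 123.]), 60.6) pix rect ((262.9499816894531, 320.8500061035156), (63.56177520751953, 34.152591705322266), 71.56504821777344)
stand 3805 z med 0.05904105495854095 (array([489., 299.]), array([153., 150.]), 77.9) pix rect ((214.2548828125, 180.75743103027344), (64.45283508300781, 61.66473388671875), 11.592175483703613)
stand 2660 z med 0.059591974001838854 (array([493., 297.]), array([154., 154.]), 77.6) pix rect ((400.9378356933594, 147.77296447753906), (74.62428283691406, 49.112342834472656), 36.02737045288086)
red rim (array([ 548., -249.]), array([ 55., 119.]), 60.7)
```

View pics/crop.png

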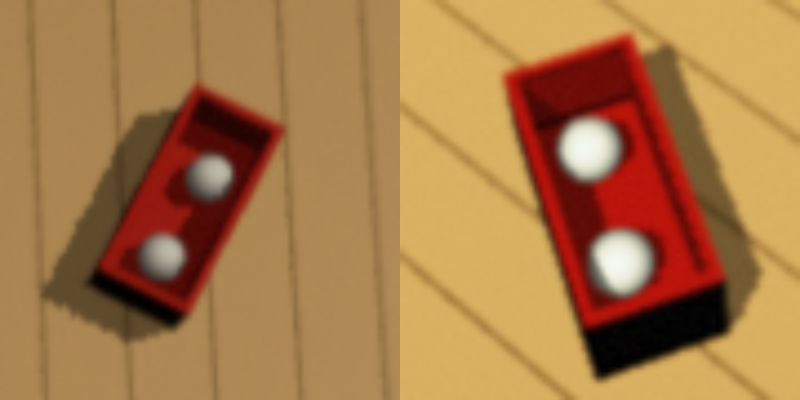

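The crop shows the red rim and two white beads, so this is the right box. Its outline measures 121x56 mm at z≈46 mm, centred at (0.549,-0.2495) with the long side at -29°. The stand measures about 150x150 mm at z≈59 mm, centred at (0.491,0.298). I'll move above the box now.

Request:
apply_moves(claw=[1, 1, 1, 1, 1], travel=[[0.563, -0.28, 0.09], [0.563, -0.28, 0.09], [0.563, -0.28, 0.09], [0.563, -0.28, 0.09], [0.563, -0.28, 0.09]], turn=[[0, 0, 0.258], [0, 0, 0.258], [0, 0, 0.258], [0, 0, 0.258], [0, 0, 0.258]], newtons=35)

```text
t: 0.52
tcp_pos: [0.331, -0.4568, 0.1806]
tool_rot: [0.988, -0.157, -0.0, -0.0]
force: [-0.2, 0.4, -0.2]
finger_gap: 1.001
gripper_force: 0.0
```

```bash
cat >> h.py <<'E'
from scipy.spatial.transform import Rotation as Ro
def go(p,xyaw):
    s=manip.sense(); R=Ro.from_quat(s['tool_rot']); G=Ro.from_euler('z',xyaw,degrees=True)*Ro.from_euler('x',180,degrees=True)
    print('t',round(s['t'],2),'pos',s['tcp_pos'].round(4),'x yaw',np.degrees(np.arctan2(*R.as_matrix()[1::-1,0])).round(2),'F',s['force'].round(1),'gap',round(s['finger_gap'],3),'grip',s['gripper_force'],'q6',s['q'][5].round(2),'qd',abs(s['qd']).max().round(3))
    print('travel',(R.inv().apply(np.array(p)-s['tcp_pos'])/.8).round(4),'turn',((R.inv()*G).as_rotvec(degrees=True)/180).round(4))
E
python3 -c "
from h import *
go([.549,-.2495,.13],-29.2)"
```

```text
t 0.52 pos [ 0.331  -0.4568  0.1806] x yaw -18.08 F [-0.2  0.4 -0.2] gap 1.001 grip 0.0 q6 0.74 qd 2.175
travel [ 0.1787 -0.3309  0.0634] turn [-0.0003  0.0002  0.0618]
```

Request:
apply_moves(claw=[1, 1, 1, 1, 1], travel=[[0.179, -0.331, 0.063], [0.179, -0.331, 0.063], [0.179, -0.331, 0.063], [0.179, -0.331, 0.063], [0.179, -0.331, 0.063]], turn=[[0, 0, 0.062], [0, 0, 0.062], [0, 0, 0.062], [0, 0, 0.062], [0, 0, 0.062]])

```text
t: 0.93
tcp_pos: [0.4773, -0.3163, 0.1467]
tool_rot: [0.968, -0.249, -0.0, -0.0]
force: [0.9, -0.8, -0.5]
finger_gap: 0.999
gripper_force: 0.0
```

```bash
python3 -c "
from h import *
go([.549,-.2495,.13],-29.2)"
```

```text
t 0.93 pos [ 0.4773 -0.3163  0.1467] x yaw -28.88 F [ 0.9 -0.8 -0.5] gap 0.999 grip 0.0 q6 1.29 qd 0.884
travel [ 0.0382 -0.1164  0.0208] turn [-0.0001  0.0002  0.0018]
```

Request:
apply_moves(claw=[1, 1, 1, 1, 1], travel=[[0.033, -0.11, 0.018], [0.033, -0.11, 0.018], [0.033, -0.11, 0.018], [0.033, -0.11, 0.018], [0.033, -0.11, 0.018]], turn=[[0, 0, 0], [0, 0, 0], [0, 0, 0], [0, 0, 0], [0, 0, 0]])

```text
t: 1.35
tcp_pos: [0.5416, -0.2534, 0.1324]
tool_rot: [0.969, -0.248, -0.001, 0.0]
force: [0.4, 0.3, 0.8]
finger_gap: 1.002
gripper_force: 0.0
```

Run:
```python
from h import *
go([.549,-.2495,.13],-29.2)
s=snap('scene')
cv2.imwrite('pics/near1.png',cv2.resize(s['pixels'][220:400,160:400,::-1],(800,600)))
```

```text
t 1.35 pos [ 0.5416 -0.2534  0.1324] x yaw -28.76 F [0.4 0.3 0.8] gap 1.002 grip 0.0 q6 1.45 qd 0.042
travel [ 0.0058 -0.0087  0.003 ] turn [0.0002 0.0004 0.0025]
```

View pics/near1.png

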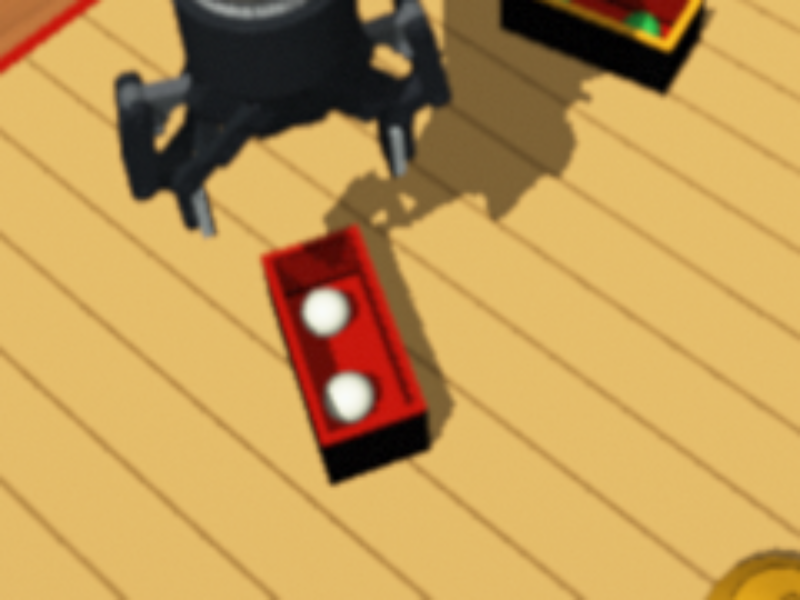

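Close view: the open fingertips are at crop (205,235) and (400,172), above the far end of the box because of parallax. The box with its two white beads hasn't moved. I'll check the midpoint of the tips by ray and work out the descent.

Run:
```python
from h import *
s=load('scene'); p=onz(s,[(160+206*.3,220+235*.3),(160+400*.3,220+172*.3)],.145); print(p.round(3),p.mean(0).round(4),np.linalg.norm(p[0]-p[1]))
go([.549,-.2495,.05],-29.2);go([.549,-.2495,.008],-29.2)
```

```text
[[ 0.512 -0.291  0.145]
 [ 0.56  -0.205  0.145]] [ 0.5359 -0.248   0.145 ] 0.09855229325481539
t 1.4 pos [ 0.5411 -0.2544  0.1327] x yaw -28.86 F [ 0.  -0.3  0.3] gap 0.998 grip 0.0 q6 1.45 qd 0.027
travel [ 0.0058 -0.0101  0.1034] turn [0.0002 0.0003 0.0019]
t 1.4 pos [ 0.5411 -0.2544  0.1327] x yaw -28.86 F [ 0.  -0.3  0.3] gap 0.998 grip 0.0 q6 1.45 qd 0.027
travel [ 0.0058 -0.0102  0.1559] turn [0.0002 0.0003 0.0019]
```

Request:
apply_moves(claw=[1, 1, 1, 1, 1], travel=[[0.006, -0.01, 0.03], [0.006, -0.01, 0.065], [0.006, -0.01, 0.1], [0.006, -0.01, 0.13], [0.006, -0.01, 0.145]], turn=[[0, 0, 0.002], [0, 0, 0.002], [0, 0, 0.002], [0, 0, 0.002], [0, 0, 0.002]])

```text
t: 1.82
tcp_pos: [0.5471, -0.2501, 0.0145]
tool_rot: [0.967, -0.254, -0.002, -0.001]
force: [-0.4, 0.7, 0.6]
finger_gap: 1.002
gripper_force: 0.0
```

Request:
apply_moves(claw=[1, 1, 1], travel=[[0, 0, 0.01], [0, 0, 0.01], [0, 0, 0.01]], turn=[[0, 0, 0], [0, 0, 0], [0, 0, 0]])

```text
t: 2.07
tcp_pos: [0.5501, -0.2502, 0.0096]
tool_rot: [0.968, -0.253, 0.001, 0.0]
force: [0.2, -0.6, 0.9]
finger_gap: 1.001
gripper_force: 0.0
```

Run:
```python
from h import *
go([.549,-.2495,.008],-29.2)
s=snap('scene')
cv2.imwrite('pics/near2.png',cv2.resize(s['pixels'][220:400,160:400,::-1],(800,600)))
```

```text
t 2.07 pos [ 0.5501 -0.2502  0.0096] x yaw -29.29 F [ 0.2 -0.6  0.9] gap 1.001 grip 0.0 q6 1.47 qd 0.021
travel [-0.0016 -0.0001  0.002 ] turn [ 0.0001 -0.0003 -0.0005]
```

View pics/near2.png

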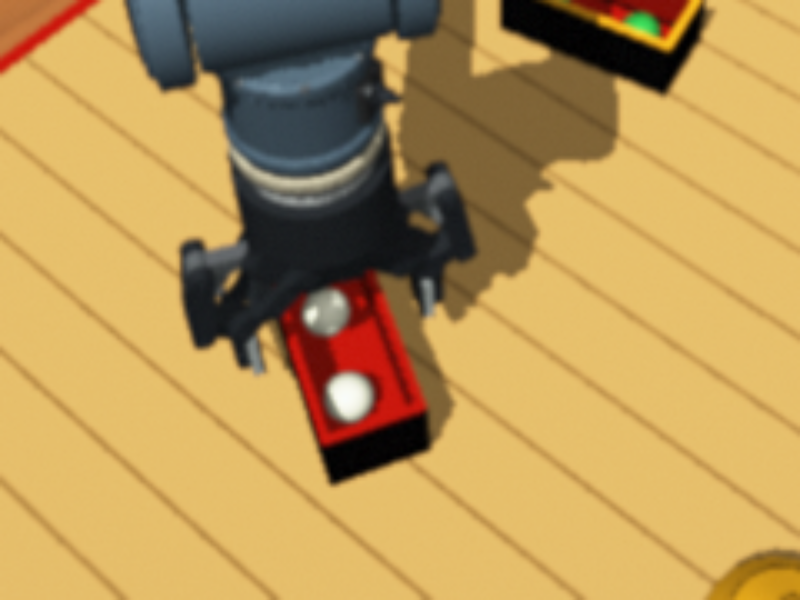

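The fingers straddle the middle of the box, with tips at (258,372) and (428,310), so their midpoint matches the box centre. I'll close the gripper.

Request:
apply_moves(claw=[0.7, 0.5, 0.3, 0.2, -0.2], travel=[[0, 0, 0], [0, 0, 0], [0, 0, 0], [0, 0, 0], [0, 0, 0]], turn=[[0, 0, 0], [0, 0, 0], [0, 0, 0], [0, 0, 0], [0, 0, 0]], newtons=35)

```text
t: 2.53
tcp_pos: [0.5507, -0.2495, 0.0103]
tool_rot: [0.968, -0.252, 0.001, 0.001]
force: [-0.9, -0.7, 6.3]
finger_gap: 0.642
gripper_force: 38.0
```

Request:
apply_moves(claw=[-1, -1, -1, -1, -1], travel=[[0, 0, 0], [0, 0, 0], [0, 0, 0], [0, 0, 0], [0, 0, 0]], turn=[[0, 0, 0], [0, 0, 0], [0, 0, 0], [0, 0, 0], [0, 0, 0]])

```text
t: 2.95
tcp_pos: [0.5507, -0.2495, 0.0103]
tool_rot: [0.968, -0.252, 0.001, 0.001]
force: [-0.8, 0.0, 5.5]
finger_gap: 0.645
gripper_force: 38.0
```

Request:
apply_moves(claw=[-1, -1, -1, -1, -1], travel=[[0, 0, -0.003], [0, 0, -0.01], [0, 0, -0.022], [0, 0, -0.036], [0, 0, -0.05]], turn=[[0, 0, 0], [0, 0, 0], [0, 0, 0], [0, 0, 0], [0, 0, 0]])

```text
t: 3.37
tcp_pos: [0.55, -0.2489, 0.0499]
tool_rot: [0.968, -0.252, -0.0, -0.0]
force: [-0.3, -0.2, -1.5]
finger_gap: 0.641
gripper_force: 37.4
```

Request:
apply_moves(claw=[-1, -1, -1, -1, -1], travel=[[0, 0, -0.015], [0, 0, -0.032], [0, 0, -0.05], [0, 0, -0.064], [0, 0, -0.074]], turn=[[0, 0, 0], [0, 0, 0], [0, 0, 0], [0, 0, 0], [0, 0, 0]])

```text
t: 3.78
tcp_pos: [0.5507, -0.2494, 0.1103]
tool_rot: [0.968, -0.252, 0.001, 0.0]
force: [-0.2, -0.5, -1.5]
finger_gap: 0.645
gripper_force: 37.4
```

Request:
apply_moves(claw=[-1, -1, -1, -1], travel=[[0, 0, -0.005], [0, 0, -0.007], [0, 0, -0.007], [0, 0, -0.007]], turn=[[0, 0, 0], [0, 0, 0], [0, 0, 0], [0, 0, 0]])

```text
t: 4.12
tcp_pos: [0.5496, -0.2487, 0.1131]
tool_rot: [0.968, -0.252, -0.001, -0.0]
force: [-0.8, -0.2, -2.0]
finger_gap: 0.645
gripper_force: 37.4
```

Run:
```python
from h import *
go([.491,.298,.12],-12.2)
s=snap('scene')
cv2.imwrite('pics/lift.png',cv2.resize(s['pixels'][170:350,160:400,::-1],(800,600)))
```

```text
t 4.12 pos [ 0.5496 -0.2487  0.1131] x yaw -29.22 F [-0.8 -0.2 -2. ] gap 0.645 grip 37.43268549442291 q6 1.47 qd 0.008
travel [-0.3976 -0.5607 -0.008 ] turn [-0.0001  0.0004 -0.0946]
```

View pics/lift.png

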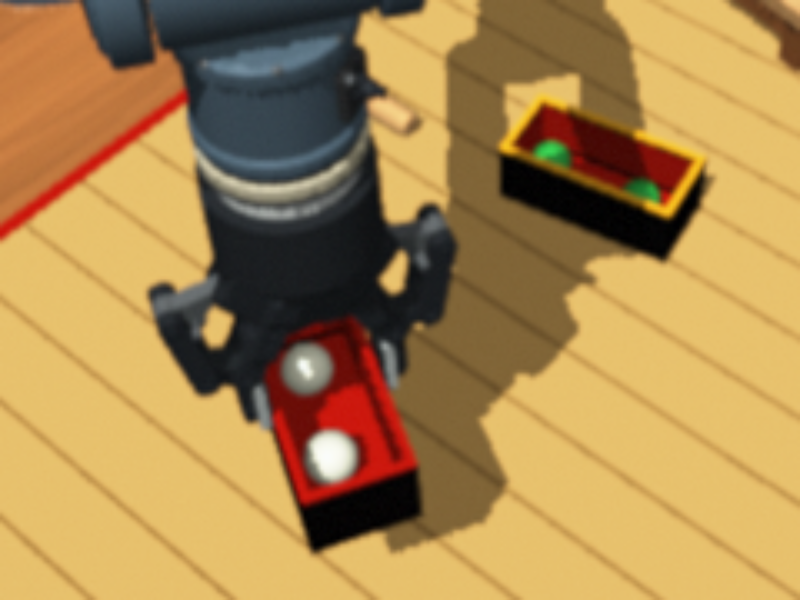

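The box is held level with both beads inside, at crop (307,368) and (330,455). I'll carry it smoothly towards the stand, starting with half the distance.

Request:
apply_moves(claw=[-1, -1, -1, -1, -1], travel=[[-0.001, -0.001, 0], [-0.003, -0.004, 0], [-0.008, -0.011, 0], [-0.016, -0.022, 0], [-0.028, -0.039, -0.001]], turn=[[0, 0, 0], [0, 0, 0], [0, 0, 0], [0, 0, 0], [0, 0, 0]])

```text
t: 4.58
tcp_pos: [0.5456, -0.2105, 0.1142]
tool_rot: [0.967, -0.253, 0.0, 0.0]
force: [0.4, 0.3, -1.4]
finger_gap: 0.643
gripper_force: 37.4
```

Request:
apply_moves(claw=[-1, -1, -1, -1, -1], travel=[[-0.014, -0.02, 0], [-0.03, -0.042, 0], [-0.046, -0.065, -0.001], [-0.062, -0.087, -0.001], [-0.078, -0.109, -0.002]], turn=[[0, 0, 0], [0, 0, 0], [0, 0, 0], [0, 0, 0], [0, 0, 0]])

```text
t: 5.0
tcp_pos: [0.5327, -0.1015, 0.1162]
tool_rot: [0.968, -0.252, -0.001, -0.0]
force: [1.0, 1.0, -2.2]
finger_gap: 0.642
gripper_force: 37.4
```

Request:
apply_moves(claw=[-1, -1, -1, -1, -1], travel=[[-0.016, -0.022, 0], [-0.032, -0.045, 0], [-0.048, -0.067, -0.001], [-0.064, -0.09, -0.001], [-0.08, -0.112, -0.002]], turn=[[0, 0, 0], [0, 0, 0], [0, 0, 0], [0, 0, 0], [0, 0, 0]])

```text
t: 5.42
tcp_pos: [0.5203, 0.0078, 0.1178]
tool_rot: [0.968, -0.252, -0.0, -0.0]
force: [0.1, -0.0, -1.6]
finger_gap: 0.642
gripper_force: 37.4
```

Request:
apply_moves(claw=[-1, -1, -1, -1, -1], travel=[[-0.016, -0.022, 0], [-0.032, -0.045, 0], [-0.048, -0.067, -0.001], [-0.064, -0.09, -0.001], [-0.08, -0.112, -0.002]], turn=[[0, 0, 0], [0, 0, 0], [0, 0, 0], [0, 0, 0], [0, 0, 0]])

```text
t: 5.83
tcp_pos: [0.508, 0.117, 0.1195]
tool_rot: [0.968, -0.252, -0.0, -0.0]
force: [0.2, -0.4, -1.9]
finger_gap: 0.638
gripper_force: 37.4
```

Request:
apply_moves(claw=[-1, -1, -1, -1, -1], travel=[[-0.016, -0.022, 0], [-0.032, -0.045, 0], [-0.048, -0.067, -0.001], [-0.062, -0.087, -0.001], [-0.076, -0.107, -0.001]], turn=[[0, 0, 0], [0, 0, 0], [0, 0, 0], [0, 0, 0], [0, 0, 0]])

```text
t: 6.25
tcp_pos: [0.4964, 0.2212, 0.1203]
tool_rot: [0.968, -0.252, -0.0, 0.0]
force: [0.9, -0.4, -1.7]
finger_gap: 0.644
gripper_force: 37.4
```

Request:
apply_moves(claw=[-1, -1, -1, -1, -1], travel=[[-0.012, -0.017, 0], [-0.022, -0.031, 0], [-0.03, -0.042, 0], [-0.036, -0.05, 0], [-0.04, -0.056, 0]], turn=[[0, 0, 0], [0, 0, 0], [0, 0, 0], [0, 0, 0], [0, 0, 0]])

```text
t: 6.67
tcp_pos: [0.4912, 0.2749, 0.1202]
tool_rot: [0.968, -0.252, -0.0, 0.0]
force: [0.9, -0.5, -1.2]
finger_gap: 0.643
gripper_force: 37.4
```

Run:
```python
from h import *
go([.491,.298,.12],-29.2)
```

```text
t 6.67 pos [0.4912 0.2749 0.1202] x yaw -29.14 F [ 0.9 -0.5 -1.2] gap 0.643 grip 37.44021713733673 q6 2.39 qd 0.114
travel [-0.0143 -0.0251  0.0002] turn [0.0001 0.0001 0.0003]
```

Request:
apply_moves(claw=[-1, -1, -1, -1, -1], travel=[[-0.004, -0.007, 0], [-0.008, -0.014, 0], [-0.012, -0.021, 0], [-0.014, -0.024, 0], [-0.014, -0.024, 0]], turn=[[0, 0, 0], [0, 0, 0], [0, 0, 0], [0, 0, 0], [0, 0, 0]])

```text
t: 7.08
tcp_pos: [0.492, 0.2964, 0.1201]
tool_rot: [0.968, -0.252, 0.0, -0.0]
force: [-0.1, -0.2, -2.4]
finger_gap: 0.648
gripper_force: 37.4
```

Request:
apply_moves(claw=[-1, -1, -1], travel=[[0, 0, 0], [0, 0, 0], [0, 0, 0]], turn=[[0, 0, 0], [0, 0, 0], [0, 0, 0]])

```text
t: 7.33
tcp_pos: [0.4919, 0.2955, 0.12]
tool_rot: [0.968, -0.253, -0.0, 0.0]
force: [-0.7, -0.2, -1.9]
finger_gap: 0.644
gripper_force: 37.4
```

Run:
```python
from h import *
go([.491,.298,.072],-29.2)
s=snap('scene')
cv2.imwrite('pics/over.png',cv2.resize(s['pixels'][60:240,290:530,::-1],(800,600)))
```

```text
t 7.33 pos [0.4919 0.2955 0.12  ] x yaw -29.25 F [-0.7 -0.2 -1.9] gap 0.644 grip 37.443217635154724 q6 2.43 qd 0.002
travel [-0.0025 -0.0022  0.0601] turn [ 0.0001  0.     -0.0003]
```

View pics/over.png

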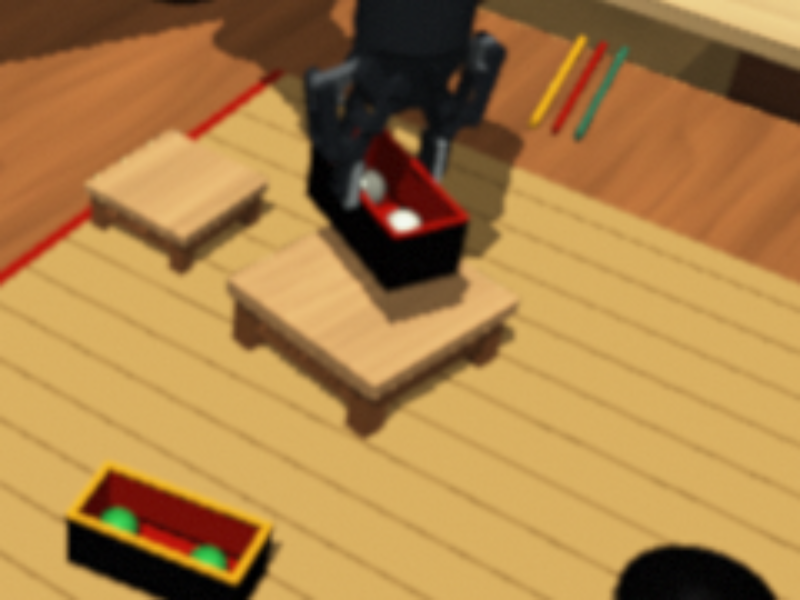

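The box, with both beads (at crop (372,185) and (403,220)), is above the large stand. It was gripped with the TCP at z=0.010, so it should touch down at about 0.070. I'll lower it gently.

Request:
apply_moves(claw=[-1, -1, -1, -1, -1], travel=[[-0.001, -0.001, 0.005], [-0.002, -0.002, 0.017], [-0.002, -0.002, 0.032], [-0.002, -0.002, 0.046], [-0.002, -0.002, 0.054]], turn=[[0, 0, 0], [0, 0, 0], [0, 0, 0], [0, 0, 0], [0, 0, 0]])

```text
t: 7.8
tcp_pos: [0.4901, 0.2977, 0.0749]
tool_rot: [0.968, -0.252, -0.001, 0.001]
force: [0.2, -0.5, -2.4]
finger_gap: 0.65
gripper_force: 37.4
```

Request:
apply_moves(claw=[-1, -1, -1, -1, -1], travel=[[0, 0, 0.002], [0, 0, 0.004], [0, 0, 0.005], [0, 0, 0.006], [0, 0, 0.006]], turn=[[0, 0, 0], [0, 0, 0], [0, 0, 0], [0, 0, 0], [0, 0, 0]])

```text
t: 8.22
tcp_pos: [0.4916, 0.2982, 0.0724]
tool_rot: [0.968, -0.252, 0.0, -0.0]
force: [0.3, 0.1, -1.9]
finger_gap: 0.643
gripper_force: 37.4
```

Request:
apply_moves(claw=[-1, -1, -1, -1, -1], travel=[[0, 0, 0.001], [0, 0, 0.002], [0, 0, 0.002], [0, 0, 0.002], [0, 0, 0.002]], turn=[[0, 0, 0], [0, 0, 0], [0, 0, 0], [0, 0, 0], [0, 0, 0]])

```text
t: 8.63
tcp_pos: [0.4913, 0.2981, 0.0706]
tool_rot: [0.968, -0.252, 0.0, -0.0]
force: [0.1, 0.6, -1.6]
finger_gap: 0.646
gripper_force: 37.4
```

Request:
apply_moves(claw=[-1, -1, -1, -1, -1], travel=[[0, 0, 0.001], [0, 0, 0.0015], [0, 0, 0.0015], [0, 0, 0.0015], [0, 0, 0.0015]], turn=[[0, 0, 0], [0, 0, 0], [0, 0, 0], [0, 0, 0], [0, 0, 0]])

```text
t: 9.05
tcp_pos: [0.4913, 0.2982, 0.0703]
tool_rot: [0.968, -0.252, 0.0, -0.0]
force: [-1.5, -0.8, 5.0]
finger_gap: 0.646
gripper_force: 38.2
```

Contact: the vertical force went from -2 to +5 N. I'll release slowly and then rise.

Request:
apply_moves(claw=[0.4, 0.5, 0.6, 0.7, 0.8], travel=[[0, 0, 0], [0, 0, 0], [0, 0, 0], [0, 0, 0], [0, 0, 0]], turn=[[0, 0, 0], [0, 0, 0], [0, 0, 0], [0, 0, 0], [0, 0, 0]])

```text
t: 9.47
tcp_pos: [0.4913, 0.2981, 0.0692]
tool_rot: [0.968, -0.252, -0.0, 0.0]
force: [0.3, 0.3, -0.7]
finger_gap: 0.901
gripper_force: 0.0
```

Request:
apply_moves(claw=[1, 1, 1, 1, 1], travel=[[0, 0, 0], [0, 0, 0], [0, 0, 0], [0, 0, 0], [0, 0, 0]], turn=[[0, 0, 0], [0, 0, 0], [0, 0, 0], [0, 0, 0], [0, 0, 0]])

```text
t: 9.88
tcp_pos: [0.4912, 0.2981, 0.0693]
tool_rot: [0.968, -0.252, -0.0, 0.0]
force: [-0.3, 0.9, -0.2]
finger_gap: 0.996
gripper_force: 0.0
```

Request:
apply_moves(claw=[1, 1, 1, 1, 1], travel=[[0, 0, -0.01], [0, 0, -0.03], [0, 0, -0.06], [0, 0, -0.1], [0, 0, -0.14]], turn=[[0, 0, 0], [0, 0, 0], [0, 0, 0], [0, 0, 0], [0, 0, 0]])

```text
t: 10.3
tcp_pos: [0.4905, 0.2978, 0.1824]
tool_rot: [0.968, -0.252, -0.001, 0.0]
force: [1.1, 1.4, 0.1]
finger_gap: 1.002
gripper_force: 0.0
```

Request:
apply_moves(claw=[1, 1, 1, 1, 1], travel=[[0, 0, -0.03], [0, 0, -0.04], [0, 0, -0.04], [0, 0, -0.04], [0, 0, -0.04]], turn=[[0, 0, 0], [0, 0, 0], [0, 0, 0], [0, 0, 0], [0, 0, 0]])

```text
t: 10.72
tcp_pos: [0.4899, 0.2976, 0.2116]
tool_rot: [0.968, -0.252, -0.001, 0.001]
force: [0.1, -0.3, -0.4]
finger_gap: 0.998
gripper_force: 0.0
```

Run:
```python
from h import *
s=snap('scene')
cv2.imwrite('pics/done.png',cv2.resize(s['pixels'][60:240,290:530,::-1],(800,600)))
u,v=np.meshgrid(np.arange(350,450),np.arange(90,195)); uv=np.c_[u.ravel(),v.ravel()]; P=ptd(s,uv)
c=s['pixels'][uv[:,1],uv[:,0]].astype(int)
m=(P[:,2]>.096)&(P[:,2]<.114)&(c[:,0]-c[:,1]>60)&(abs(P[:,0]-.491)<.1)&(abs(P[:,1]-.298)<.1)
print(m.sum(),np.median(P[m,2]),cv2.minAreaRect((P[m,:2]*1000).astype(np.float32)))
```

```text
374 0.10530298528623455 ((491.74810791015625, 297.4102478027344), (59.30070495605469, 123.82637023925781), 61.536922454833984)
```

View pics/done.png

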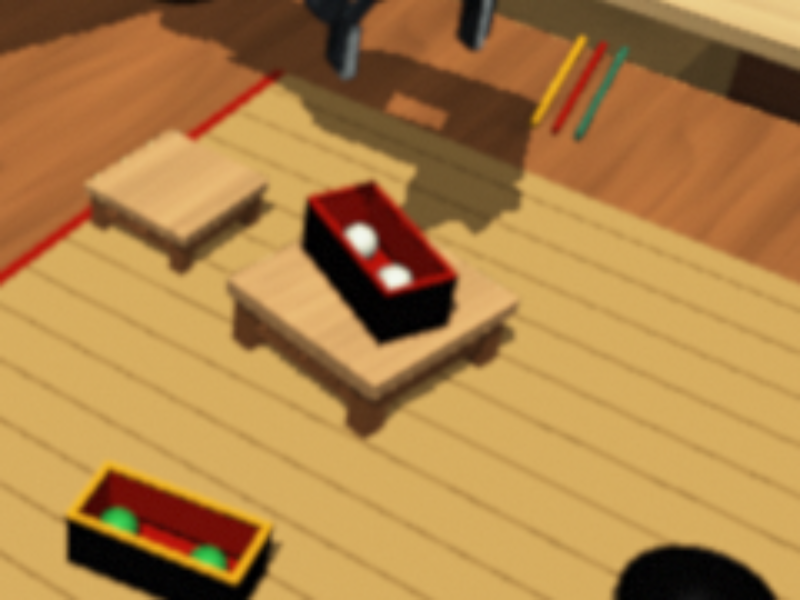

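The box stands upright at the middle of the stand, with its rim centred at (0.492,0.297) and z≈0.105. Both beads are inside, at crop (361,240) and (395,277), and the gripper is clear. I'll hand it in.

```bash
python3 -c "
from station import manip
print(manip.sign_off())"
```

```text
the job is handed in; nothing more can be done
None
```

The red-rimmed box now stands upright in the middle of the large work stand with both white beads inside; the gripper is clear and the job is handed in (no verdict was returned).

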